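# Lengthen the expanding worktop shelf

### The arm

A 6-joint arm with a two-finger parallel gripper is mounted at the origin on a cart in front of the work surface, level with it; the furniture and walls round the work are solid. World frame = base frame: x ahead of the robot, y to its left, z up, the work surface at z = 0. Lengths are in mm, angles in rad, forces in N, time in s.
With the tool pointing down it reaches from about 300 to 775 mm from the base axis. Payload 14.6 kg.
Tool frame: the origin (TCP) lies midway between the tips of the shut fingers; the grasp point (between the pads) lies manip.grasp_offset behind it (manip.grasp_offset is the distance from the TCP to the grasp point, in mm); z points along the fingers, y is the direction in which the jaws open and shut (so a half turn about z gives the same grasp; the last joint's range is limited). The gripper opens to 94 mm and grips with 3 to 60 N. Pads are 16 mm wide; open, the fingers measure 119 mm over their backs; the gripper's body (75 mm by 177 mm) begins 78 mm behind the grasp point.
Start: joints at [1.177, 0.3, 1.521, -0, 1.321, -0.067], TCP at [176.555, 520.881, 173.046] pointing down, gripper open.
Joint ranges: [-3.03, 3.03], [-0.79, 2.21], [0.23, 2.52], [-1.04, 4.18], [0, 3.07], [-2.55, 2.55]. Speed limits (rad/s): [2.22, 2.22, 2.57, 3.14, 3.14, 3.14].

### API

Orientations are given as [roll, pitch, yaw] about the fixed x, y, z axes, in that order (R = Rz(yaw) Ry(pitch) Rx(roll)).
In Python, from cell import monitor, vision, order, manip gives the robot as it stands.
- The arm moves only by the shell command python3 -m jog 'ROWS' [FORCE]. ROWS is JSON, a list of rows, each a list of 7 numbers: the shift along the tool's x, y, z in cm, then the turn, a rotation vector about the tool's x, y, z in rad, then the opening in per cent of the stroke, from 0 (shut) to 100 (fully open). In form: [[tx, ty, tz, rx, ry, rz, jaw], ...]. A call has 1 to 8 rows; each row shifts and turns the commanded pose from where the row before left it, along the tool's axes as they then stand; what a row does not reach is not made up. A row lasts 1/10 s, in which the tool goes at most 50 mm and 8.59 degrees, less where a joint would pass 70% of its speed; a pose out of reach is approached as far as the arm can. A call is refused whole if a number of a shift passes 5 or a number of a turn 0.15, either way. A call with a gripper value outside its range is refused whole. The fingers move at their own pace and stop on an object; FORCE is the grip in N (left out, the last holds). Time passes only in rows, so rows that do not move let the fingers close. It gives the time, the measured TCP pose, the force and the opening at its end, in the units of the state.
- monitor.read_state(): the state, without advancing time (a new reading comes with each control period).
- vision.camera(name): name is "scene" or "top" or "wrist"; returns a dict with "color" (384x512x3 uint8, blue, green, red), "fx", "fy", "cx", "cy" (pixels), "cam_to_world" (4x4, takes a point from camera to world coordinates); the wrist camera has in their place "tool_from_camera" (4x4, takes a point from camera to tool coordinates, whose origin is the TCP and whose axes are the flange's). Camera axes: x right, y down, z forward; pixel columns grow to the right and rows downward; lengths in mm; the calibration is good to about 2 mm. A picture is of the moment at which its call begins: read the wrist's pose just before it. There is no depth.
- order.sign_off(): hands the job in, once; it reports no verdict.
The state is a dict: "clock": time; "joints": joint angles; "qd": joint speeds; "effort": joint torques, N m; "eef_pos": TCP position; "eef_rot": TCP orientation; "wrist_force": force on the tool from outside, world axes, zero at the start; "moment": the same for the moment, N m; "finger_gap": finger opening in mm.
Only numpy, scipy, OpenCV 4.12 (cv2) and the standard library are available. Lean on these libraries where they do the work, as an engineer would, in place of code of your own. Each camera call takes 0.05 s, during which the arm holds its last target.

### The job

Make the expanding spice shelf longer: flick its red brake lever up to release it, pull the sliding leaf out by its grey tab until the orange lock button clicks up through its hole, then push the red lever fully down again to lock. Leave the spice jars standing on the shelf and do not disturb anything else on the worktop.

Things in the scene. Friction and masses are not known exactly. Their poses are not given: they have to be found in the camera images.
- shelf: Fixed half of an expanding shelf of white sheet metal, 120 (x) x 240 (y) mm, top at z = 74 mm, standing firmly on the worktop (it cannot move). Origin: on the worktop under its centre. Its y axis points the way the leaf slides out; -x is its front (robot) side, z is up. Two spice jars stand on it at the -y end.
- pull_grip (a point): Centre of the upright grey pull tab on the free end of the aluminium leaf: 44 mm wide (shelf x), 10 mm thick (shelf y), its top 20 mm above this point; the leaf's top face is 30 mm below this point. Shelf frame: x = 0, y = 198 + 1000 * leaf_part, z = 99 mm. Axes as the shelf's. Free space of more than 50 mm on both sides along y. Sliding the released leaf takes about 3 N.
- brake_grip (a point): Centre of the red paddle of the brake lever: 16 mm wide (shelf x), 36 mm long, 10 mm thick. With the lever down it lies nearly level above the shelf top, at shelf x = +34, y = 62, z = 108 mm, with 29 mm of air beneath. The lever's hinge axis is parallel to shelf x through shelf y = 132, z = 80 mm, so the paddle swings up and towards +y on a radius of 75 mm; raised fully it is at y = 125, z = 155 mm.
- button_hole (a point): Centre of the 15 mm round hole in the shelf's top sheet, level with the sheet's top face. The orange lock button (12 mm across, domed) rides on the leaf under the sheet and springs up about 10 mm through this hole when the leaf is far enough out.
- leaf_part (a joint): How far the leaf is pulled out, m: 0 fully in; the button meets the hole at 0.110, and then holds the leaf within about 1 mm either way. End stop 0.113.
- brake_part (a joint): Brake lever angle, rad: 0 fully down (leaf clamped fast), 1.1 fully up (leaf free). The clamp has let go above about 0.6. It stays where it is left. Moving it takes 1 to 3 N at the paddle, most in the last third of the way down; the leaf may creep a few mm meanwhile.
- button_part (a joint): Height of the lock button, m: about 0 while hidden under the sheet, 0.010 when it has clicked out through the hole (stands 6 mm proud).
- spice_a_mid (a point): Centre of a spice jar with an orange and black cap, 45 mm across, 106 mm high, upright on the -y end of the shelf. z axis up.
- spice_b_mid (a point): Centre of a second spice jar with a red cap, same size, beside the first. z axis up.
- bottle: Clear oil bottle with a green cap, 61 x 61 x 268 mm, bystander behind the shelf; origin under its centre.
- mug: Purple mug, 90 x 119 x 95 mm, bystander behind the shelf; origin under its centre.
- onion: Red onion, about 72 mm across, bystander at the right; origin under its centre.
- tomato: Tomato, about 64 mm across, bystander at the right; origin under its centre.
- tin: Food tin, 76 mm across, 110 mm high, bystander at the left; origin under its centre.
- jar: Jar with a red lid, 69 mm across, 101 mm high, bystander at the left; origin under its centre.
There are look-alikes about, which are no part of the job. Leave any turquoise or yellow look-alike of the part that bears spice_a_mid alone.

How it is judged:
By the outcome, as a careful person would: the job done as asked, in the order asked, and still so for the second after the job is handed in, with the robot touching nothing.
It also fails if it takes over 58 s, if anything falls off the work surface, if the arm or the gripper's body presses on something with over 40 N, if the wrist force passes 120 N, or if a joint passes its speed limit or range.

## Working session

There is one attempt and no reset: what is moved stays moved. The work goes in short steps, Python scripts to look and compute and a shell command to move; the robot and the scene stay as the last step left them, time stands still between calls to the robot, and variables do not carry over. Pictures are saved under pics/ and viewed, and the job is handed in when it is done.

```bash
ls; mkdir -p pics; python3 - <<'E'
from cell import monitor, vision, order, manip
import cv2, numpy as np
s=monitor.read_state();print(s, manip.grasp_offset)
for n in ["scene","top","wrist"]:
    c=vision.camera(n);cv2.imwrite(f"pics/{n}0.png",c["color"])
    print(n,c["fx"],c["fy"],c["cx"],c["cy"],np.round(c.get("cam_to_world",c.get("tool_from_camera")),3).tolist())
E
```

```text
pics
{'clock': 0.0, 'joints': array([ 1.17741999e+00,  3.00474449e-01,  1.52159312e+00, -8.49459100e-06,
        1.32071245e+00, -6.66322117e-02]), 'qd': array([-5.17639890e-04, -1.29898786e-03, -1.49773656e-03,  1.40710490e-03,
       -8.65377342e-04, -1.87402300e-05]), 'effort': array([ 2.74908211e-05, -5.31808627e+01, -3.52736020e+01,  7.08492519e-02,
        2.44693703e-02, -7.76912998e-05]), 'eef_pos': array([176.43137564, 520.60622656, 172.47942965]), 'eef_rot': array([-3.14040738e+00, -7.08484774e-05,  2.81485059e+00]), 'wrist_force': array([-0.46933145, -0.01144905,  0.32691201]), 'moment': array([ 0.05603298, -0.00635107, -0.04427264]), 'finger_gap': 94.08363740498007} 18.8
scene 466.9464632283311 466.9464632283311 257.12116538281794 194.69677183077727 [[0.805, -0.409, 0.43, -227.56], [-0.593, -0.527, 0.609, -1091.701], [-0.022, -0.745, -0.666, 1314.734], [0.0, 0.0, 0.0, 1.0]]
top 369.4467110837665 369.4467110837665 255.82463118557695 193.32733543801095 [[-0.026, -0.981, 0.192, 244.809], [-1.0, 0.028, 0.006, 18.521], [-0.011, -0.191, -0.981, 1456.331], [0.0, 0.0, 0.0, 1.0]]
wrist 264.2748168561246 264.2748168561246 260.43251440123464 192.02966766013307 [[0.0, -0.958, -0.286, 82.674], [1.0, 0.0, 0.0, 1.244], [-0.0, -0.286, 0.958, -211.904], [0.0, 0.0, 0.0, 1.0]]
```

View pics/scene0.png

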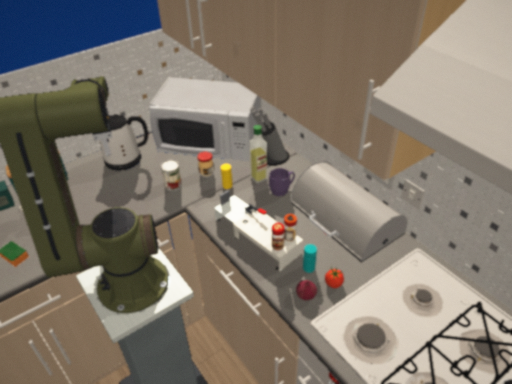

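View pics/top0.png

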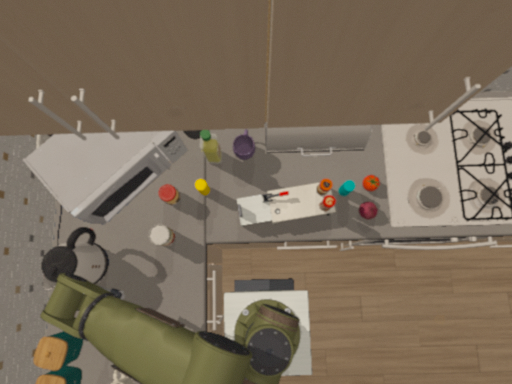

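View pics/wrist0.png

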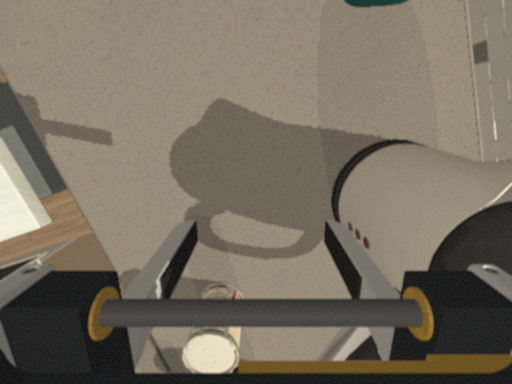

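```bash
python3 - <<'E'
import cv2
a=cv2.imread("pics/top0.png")[150:240,190:390];cv2.imwrite("pics/topz.png",cv2.resize(a,None,fx=4,fy=4,interpolation=cv2.INTER_CUBIC))
a=cv2.imread("pics/scene0.png")[150:310,190:350];cv2.imwrite("pics/scenez.png",cv2.resize(a,None,fx=3.7,fy=3.7,interpolation=cv2.INTER_CUBIC))
E
```

```text
(no output)
```

View pics/topz.png

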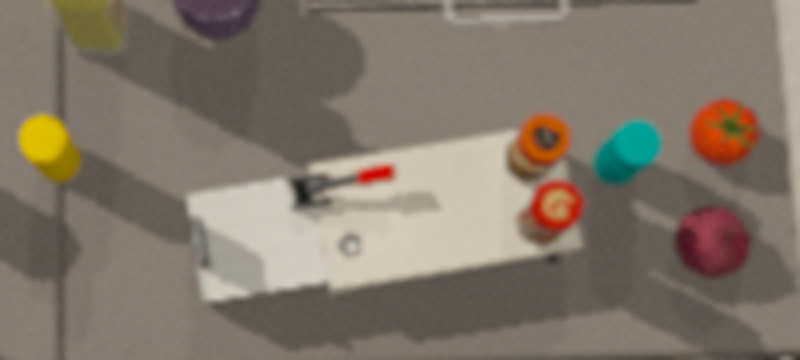

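View pics/scenez.png

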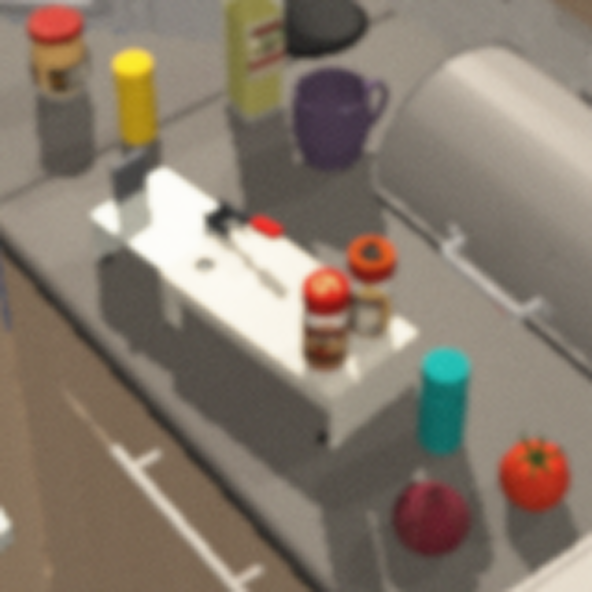

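```bash
cat > h.py <<'E'
from cell import monitor, vision, order, manip
import numpy as np, cv2
from scipy.optimize import least_squares
from scipy.spatial.transform import Rotation as Ro
def proj(c,T,p):
    p=np.atleast_2d(p);q=(p-T[:3,3])@T[:3,:3]
    return np.c_[c["fx"]*q[:,0]/q[:,2]+c["cx"],c["fy"]*q[:,1]/q[:,2]+c["cy"]]
def s2w(P,p):
    c,s=np.cos(P[2]),np.sin(P[2]);p=np.atleast_2d(p)
    return np.c_[P[0]+c*p[:,0]-s*p[:,1],P[1]+s*p[:,0]+c*p[:,1],p[:,2]]
def wristT(s,c):
    T=np.eye(4);T[:3,:3]=Ro.from_euler("xyz",s["eef_rot"]).as_matrix();T[:3,3]=s["eef_pos"]
    return T@c["tool_from_camera"]
def goto(target,yaw):   # remaining shift in tool axes (cm) + rotvec for pointing-down pose
    s=monitor.read_state();R=Ro.from_euler("xyz",s["eef_rot"])
    d=R.inv().apply(np.array(target)-s["eef_pos"])/10
    Rt=Ro.from_euler("xyz",[np.pi,0,yaw])
    print("at",s["eef_pos"].round(1),s["eef_rot"].round(3),"gap",round(s["finger_gap"],1),"F",s["wrist_force"].round(1),"t",round(s["clock"],2))
    print("tool shift cm",d.round(2),"rotvec",(R.inv()*Rt).as_rotvec().round(3))
E
python3 - <<'E'
from h import *
t=vision.camera("top");s=vision.camera("scene")
top=[((34,62,108),(377,174)),((-60,-120,74),(583,245)),((-60,120,74),(331,290)),((60,120,74),(308,162))]
sc=[((34,62,108),(266,226)),((60,-120,74),(415,333)),((-60,-120,74),(330,400))]
o=[(t,p,(190+u/4-.4,150+v/4-.4)) for p,(u,v) in top]+[(s,p,(190+u/3.7-.4,150+v/3.7-.4)) for p,(u,v) in sc]
f=lambda P:np.concatenate([(proj(c,c["cam_to_world"],s2w(P,p))[0]-uv) for c,p,uv in o])
r=least_squares(f,[400,-50,.15],loss="soft_l1",x_scale=[10,10,.1]);P=r.x;print(P,f(P).round(1).reshape(-1,2).tolist())
print("paddle",s2w(P,(34,62,108)),"tab",s2w(P,(0,198,99)))
# yellow base
def ray(c,uv,z):
    T=c["cam_to_world"];d=T[:3,:3]@np.array([(uv[0]-c["cx"])/c["fx"],(uv[1]-c["cy"])/c["fy"],1]);return T[:3,3]+d*(z-T[2,3])/d[2]
print("yellow base",ray(t,(190+66/4,150+168/4),0))
goto(s2w(P,(0,100,260))[0],P[2]+np.pi/2)
E
```

```text
[ 4.81482689e+02 -1.42241060e+02  1.39175463e-01] [[-0.4, -0.2], [-0.5, 0.1], [-0.2, -0.7], [0.1, 0.5], [-0.3, 1.2], [0.4, 0.2], [0.3, 0.4]]
paddle [[506.55288417 -76.1238514  108.        ]] tab [[454.01482255  53.84442196  99.        ]]
yellow base [540.19119948 225.32831946   0.        ]
at [176.5 520.8 172.8] [-3.141 -0.     2.815] gap 94.2 F [ 0.6  0.4 -0.1] t 0.25
tool shift cm [-45.67 -44.07  -8.7 ] rotvec [-1.000e-03  0.000e+00  1.105e+00]
```

Candidates: for the lever, the red paddle at top px (284,193). Also red are the spice_b cap (328,202), the red-lid jar (169,193) and the tomato (371,183). For the pull tab, the grey upright at top px (240,210), with nothing else like it. Yellow (202,187) and turquoise (347,187) are the look-alikes. I'll move over the shelf and check the choice close up.

```bash
python3 -m jog '[[-2.78,-2.87,-1,0,0,0.138,60],[-3.15,-2.46,-1,0,0,0.138,60],[-3.46,-2,-1,0,0,0.138,60],[-3.71,-1.5,-1,0,0,0.138,60],[-3.88,-0.97,-1,0,0,0.138,60],[-3.98,-0.42,-1,0,0,0.138,40],[-4,0.14,-1,0,0,0.138,40],[-3.95,0.65,-1,0,0,0.138,40]]' 10; python3 - <<'E'
from h import *
P=[481.5,-142.2,.1392]
goto(s2w(P,(20,90,250))[0],P[2]+np.pi/2)
E
```

```text
clock: 1.05
eef_pos: [314.7, 230.6, 253.6]
eef_rot: [3.141, -0.0, 1.705]
wrist_force: [1.6, 0.3, 1.1]
finger_gap: 38.6
at [314.7 230.6 253.6] [ 3.141 -0.     1.705] gap 38.6 F [1.6 0.3 1.1] t 1.05
tool shift cm [-30.17  13.49   0.36] rotvec [ 0.    -0.    -0.005]
```

```bash
python3 -m jog '[[-4.2,1.8,0,0,0,0,40],[-4.2,1.8,0,0,0,0,40],[-4.2,1.8,0,0,0,0,40],[-4.2,1.8,0,0,0,0,40],[-4.2,1.8,0,0,0,0,40],[-4.2,1.8,0,0,0,0,40],[-4,2,0,0,0,0,40],[0,0,0,0,0,0,40]]'; python3 - <<'E'
from h import *
P=[481.5,-142.2,.1392]
goto(s2w(P,(20,90,250))[0],P[2]+np.pi/2)
s=monitor.read_state();c=vision.camera("wrist");cv2.imwrite("pics/w1.png",c["color"]);T=wristT(s,c)
for p in [(34,62,108),(-60,-120,74),(-60,120,74),(60,120,74),(60,-120,74),(0,198,119)]: print(p,proj(c,T,s2w(P,p)).round(1))
E
```

```text
clock: 1.85
eef_pos: [483.3, -42.6, 252.1]
eef_rot: [-3.14, 0.0, 1.707]
wrist_force: [0.1, 0.4, 0.1]
finger_gap: 37.5
at [483.3 -42.6 252.1] [-3.14   0.     1.707] gap 37.5 F [0.1 0.4 0.1] t 1.85
tool shift cm [-0.83  0.45  0.21] rotvec [-0.001  0.    -0.003]
(34, 62, 108) [[272.6 201.9]]
(-60, -120, 74) [[216.7 294.9]]
(-60, 120, 74) [[208.6 157.6]]
(60, 120, 74) [[289.5 157.4]]
(60, -120, 74) [[285.6 294.8]]
(0, 198, 119) [[246.6 100.5]]
```

View pics/w1.png

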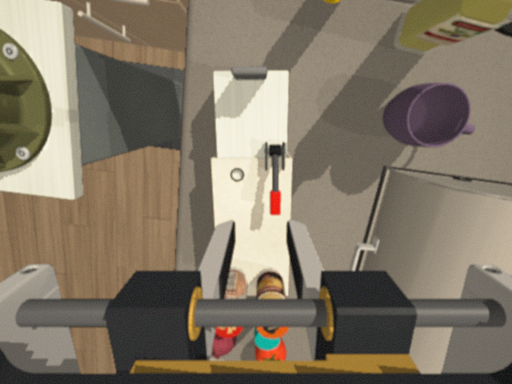

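The single red paddle on the black lever is at (275,203), the lock hole at (237,174), and the grey tab at (249,72). The tab sits further out than at leaf_part 0. I'll refine with this picture.

```bash
python3 - <<'E'
from h import *
import cv2
im=cv2.imread("pics/w1.png")
cv2.imwrite("pics/w1z.png",cv2.resize(im[60:230,190:310],None,fx=3.5,fy=3.5,interpolation=cv2.INTER_CUBIC))
E
```

```text
(no output)
```

View pics/w1z.png

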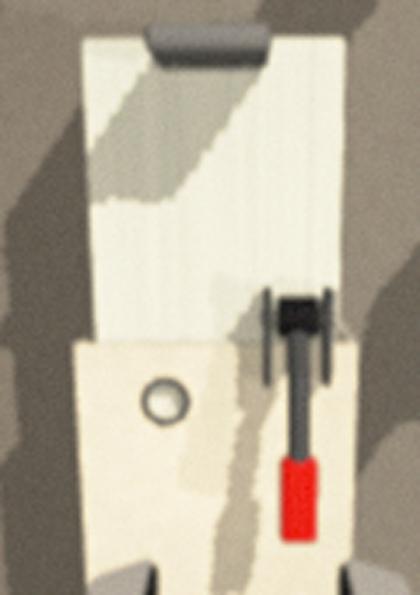

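```bash
python3 - <<'E'
from h import *
t=vision.camera("top");s=vision.camera("scene");st=monitor.read_state();w=vision.camera("wrist")
st["eef_pos"][:]=st["eef_pos"]
T=wristT(st,w);print(st["eef_pos"])
top=[((34,62,108),(377,174)),((-60,-120,74),(583,245)),((-60,120,74),(331,290)),((60,120,74),(308,162))]
sc=[((34,62,108),(266,226)),((60,-120,74),(415,333)),((-60,-120,74),(330,400))]
wr=[((34,62,113),(299,500)),((-60,120,74),(75,342)),((60,120,74),(357,343))]
o=[(t,t["cam_to_world"],p,(190+u/4-.4,150+v/4-.4)) for p,(u,v) in top]+[(s,s["cam_to_world"],p,(190+u/3.7-.4,150+v/3.7-.4)) for p,(u,v) in sc]
ow=[(w,T,p,(190+u/3.5-.4,60+v/3.5-.4)) for p,(u,v) in wr]
for oo in (o,ow,o+ow):
    f=lambda P:np.concatenate([(proj(c,TT,s2w(P,p))[0]-uv) for c,TT,p,uv in oo])
    r=least_squares(f,[480,-140,.14],loss="soft_l1",x_scale=[10,10,.1]);P=r.x;print(P.round(4),f(P).round(1).reshape(-1,2).tolist())
for L in (30,40,50): print(L,proj(w,T,s2w(P,[(0,193+L,69),(0,193+L,119),(0,203+L,119)])).round(1).tolist())
E
```

```text
[481.6130192  -38.89198933 252.84636411]
[ 4.814827e+02 -1.422411e+02  1.392000e-01] [[-0.4, -0.2], [-0.5, 0.1], [-0.2, -0.7], [0.1, 0.5], [-0.3, 1.2], [0.4, 0.2], [0.3, 0.4]]
[ 4.832436e+02 -1.377237e+02  1.392000e-01] [[-0.0, 0.4], [-0.1, -0.0], [0.2, -0.3]]
[ 4.827418e+02 -1.386267e+02  1.359000e-01] [[-1.4, -0.5], [-1.5, -0.1], [-1.3, -1.1], [-0.9, 0.0], [-0.6, 0.6], [-0.0, -0.5], [-0.2, -0.4], [-0.3, 1.0], [-0.2, 0.4], [-0.0, 0.4]]
30 [[250.9, 83.6], [249.5, 79.2], [249.4, 70.2]]
40 [[250.8, 75.9], [249.4, 70.2], [249.3, 61.0]]
50 [[250.8, 68.0], [249.3, 61.0], [249.3, 51.7]]
```

```bash
python3 - <<'E'
from h import *
P=[482.5,-141.8,.139]
goto(s2w(P,(34,62,160))[0],P[2]+np.pi/2)
s=monitor.read_state();c=vision.camera("wrist");cv2.imwrite("pics/w2.png",cv2.resize(c["color"][60:230,190:310],None,fx=3.5,fy=3.5,interpolation=cv2.INTER_CUBIC));T=wristT(s,c)
np.savez("w2",T=T)
for p in [(34,62,113),(-60,120,74),(60,120,74),(0,203+36,119)]: print(p,((proj(c,T,s2w(P,p))[0]-[190,60]+.4)*3.5).round(0))
E
```

```text
at [481.5 -38.5 253.1] [-3.142 -0.     1.711] gap 37.3 F [ 0.4  0.  -0.5] t 2.05
tool shift cm [-4.05  2.06  9.31] rotvec [-0.    -0.     0.002]
(34, 62, 113) [295. 511.]
(-60, 120, 74) [ 72. 352.]
(60, 120, 74) [354. 352.]
(0, 239, 119) [205.  29.]
```

View pics/w2.png

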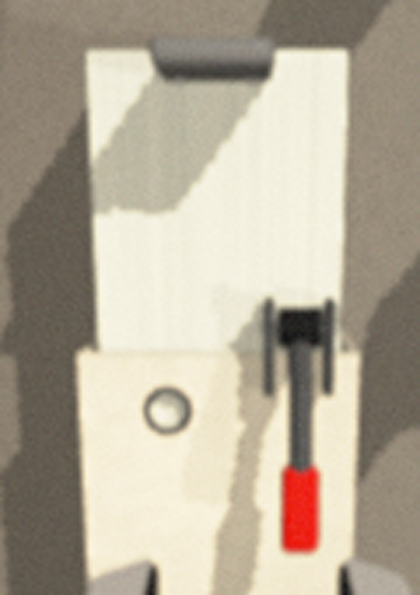

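```bash
python3 -m jog '[[-2,1.1,2.5,0,0,0,40],[-2,1.1,3.5,0,0,0,40],[0,0,3.3,0,0,0,40],[0,0,0,0,0,0,40],[0,0,0,0,0,0,40]]'; python3 - <<'E'
from h import *
P=[484.5,-141.5,.139]
goto(s2w(P,(34,62,89))[0],P[2]+np.pi/2)
s=monitor.read_state();c=vision.camera("wrist");cv2.imwrite("pics/w3.png",c["color"]);T=wristT(s,c)
for p in [(34,62,113),(34,44,113),(34,80,113),(-60,120,74),(60,120,74),(0,203+32,119)]: print(p,((proj(c,T,s2w(P,p))[0])).round(0))
E
```

```text
clock: 2.6
eef_pos: [509.4, -74.9, 161.3]
eef_rot: [3.141, 0.0, 1.712]
wrist_force: [0.3, 0.9, 0.5]
finger_gap: 37.4
at [509.4 -74.9 161.3] [3.141 0.    1.712] gap 37.4 F [0.3 0.9 0.5] t 2.6
tool shift cm [-0.05  0.01  7.23] rotvec [0.001 0.    0.002]
(34, 62, 113) [259. 199.]
(34, 44, 113) [259. 215.]
(34, 80, 113) [259. 182.]
(-60, 120, 74) [175. 138.]
(60, 120, 74) [283. 139.]
(0, 235, 119) [218.   2.]
```

View pics/w3.png

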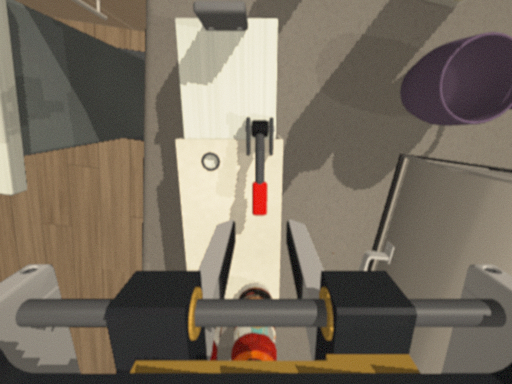

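```bash
python3 -m jog '[[0,0,3,0,0,0,40],[0,0,2.6,0,0,0,40],[0,0,1.5,0,0,0,40],[0,0,0,0,0,0,40],[0,0,0,0,0,0,0],[0,0,0,0,0,0,0],[0,0,0,0,0,0,0],[0,0,0,0,0,0,0]]' 10; python3 - <<'E'
from h import *
P=[484.5,-141.5,.139]
goto(s2w(P,(34,62,89))[0],P[2]+np.pi/2)
E
```

```text
clock: 3.45
eef_pos: [509.6, -75.8, 89.8]
eef_rot: [3.14, 0.0, 1.711]
wrist_force: [0.1, 0.4, 0.1]
finger_gap: 9.0
at [509.6 -75.8  89.8] [3.14  0.    1.711] gap 9.0 F [0.1 0.4 0.1] t 3.45
tool shift cm [0.04 0.   0.08] rotvec [0.001 0.    0.001]
```

```bash
python3 -m jog '[[0,0,0,0,0,0,0],[0,0,0,0,0,0,0]]'; python3 - <<'E'
from h import *
c=vision.camera("wrist");cv2.imwrite("pics/w4.png",c["color"])
c=vision.camera("scene");cv2.imwrite("pics/s4.png",cv2.resize(c["color"][170:270,200:320],None,fx=5,fy=5,interpolation=cv2.INTER_CUBIC))
E
```

```text
clock: 3.65
eef_pos: [509.3, -75.7, 89.2]
eef_rot: [3.141, 0.0, 1.711]
wrist_force: [0.5, -0.1, -0.2]
finger_gap: 0.2
```

View pics/w4.png

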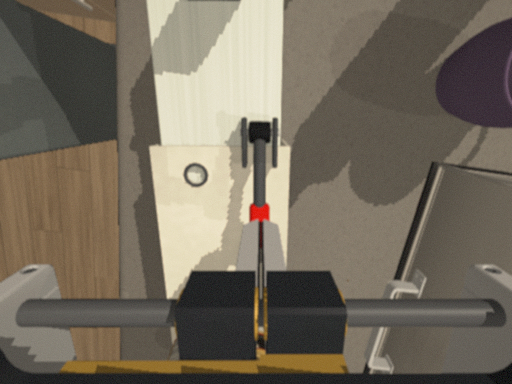

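View pics/s4.png

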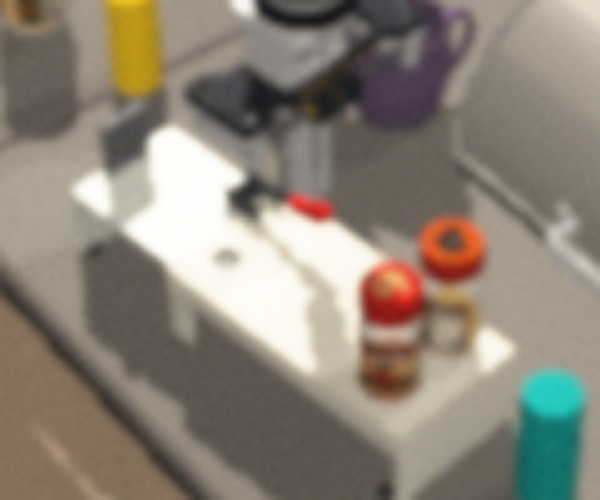

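```bash
python3 - <<'E'
from h import *
c=vision.camera("scene");s=monitor.read_state()
q=lambda p:((proj(c,c["cam_to_world"],p)-[200,170]+.4)*5).round(0).tolist()
for dz in (0,20,40,60): print(dz,q(s["eef_pos"]+[0,0,dz]))
P=[484.5,-141.5,.139]
print("pad",q(s2w(P,[(34,62,108),(34,44,108),(34,80,108)])))
c=vision.camera("wrist");T=wristT(s,c)
print(proj(c,T,s2w(P,[(34,44,113),(34,80,113),(34,62,113)])).round(), proj(c,T,s["eef_pos"]+np.array([[0,0,0],[0,0,20],[0,0,40]])).round())
E
```

```text
0 [[311.0, 228.0]]
20 [[310.0, 209.0]]
40 [[310.0, 189.0]]
60 [[310.0, 169.0]]
pad [[311.0, 209.0], [328.0, 221.0], [294.0, 198.0]]
[[259. 248.]
 [259. 205.]
 [259. 227.]] [[259. 216.]
 [259. 225.]
 [259. 236.]]
```

```bash
python3 - <<'E'
from h import *
c=vision.camera("scene")["color"]
a=cv2.resize(c[190:230,240:290],None,fx=12,fy=12,interpolation=cv2.INTER_NEAREST);cv2.imwrite("pics/s5.png",a)
w=vision.camera("wrist")["color"]
a=cv2.resize(w[180:300,210:310],None,fx=5,fy=5,interpolation=cv2.INTER_CUBIC);cv2.imwrite("pics/w5.png",a)
E
```

```text
(no output)
```

View pics/s5.png

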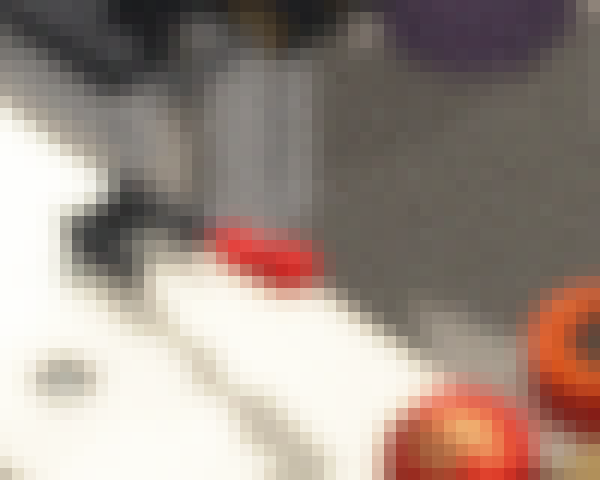

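View pics/w5.png

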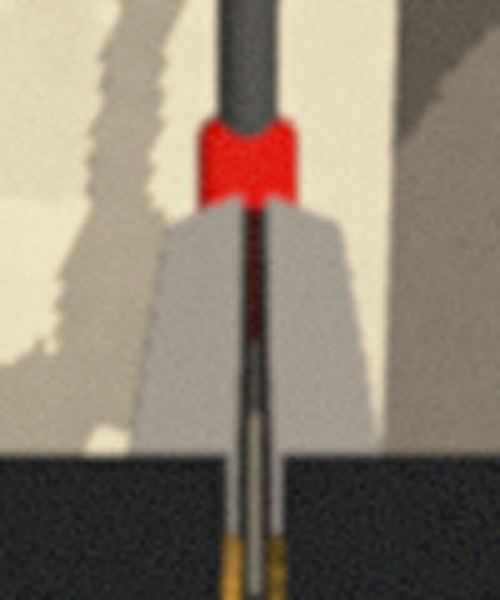

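The fingers shut on nothing (gap 0.2). The scene crop shows their tips ending on top of the paddle at about z=120, though the TCP reads 89. Three separate measures agree: the wrist pixel row of the tips, their pixel spacing at 94, 37 and 0 mm opening, and the scene view. So the real tips lie about 30 mm behind the reported TCP. I'll reopen and go lower in small steps, watching the force.

```bash
python3 -m jog '[[0,0,0,0,0,0,40],[0,0,0,0,0,0,40],[0,0,0,0,0,0,40],[0,0,0,0,0,0,40],[0,0,0.8,0,0,0,40],[0,0,0.4,0,0,0,40],[0,0,0,0,0,0,40]]'; python3 - <<'E'
from h import *
c=vision.camera("scene")["color"]
a=cv2.resize(c[180:240,230:300],None,fx=9,fy=9,interpolation=cv2.INTER_NEAREST);cv2.imwrite("pics/s6.png",a)
c=vision.camera("top")["color"]
a=cv2.resize(c[150:240,220:350],None,fx=6,fy=6,interpolation=cv2.INTER_CUBIC);cv2.imwrite("pics/t6.png",a)
E
```

```text
clock: 4.65
eef_pos: [508.8, -75.6, 76.1]
eef_rot: [-3.14, -0.001, 1.711]
wrist_force: [-0.3, 0.6, -0.2]
finger_gap: 37.6
```

View pics/s6.png

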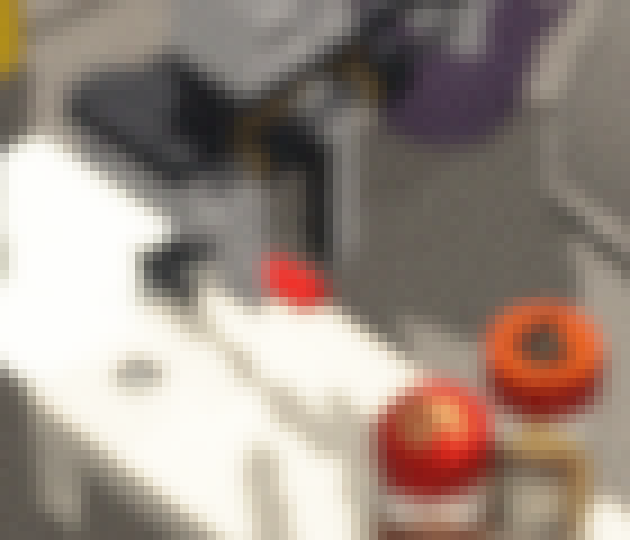

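View pics/t6.png

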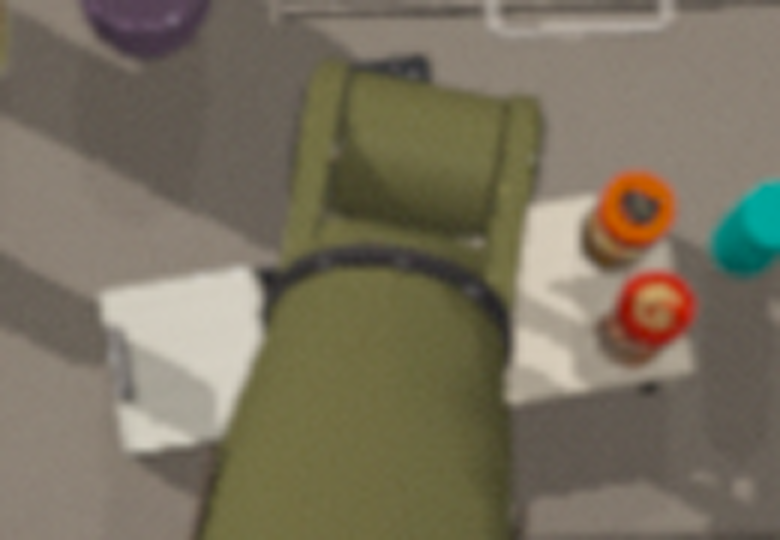

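```bash
python3 - <<'E'
from h import *
c=vision.camera("scene");s=monitor.read_state()
R=Ro.from_euler("xyz",s["eef_rot"]).as_matrix()
for h in (0,10,20,30,40): print(h,[((proj(c,c["cam_to_world"],s["eef_pos"]+R@np.array([dx,dy,-h]))[0]-[230,180])*9+4).round() for dx,dy in((0,-25),(-8,-25),(0,25))])
E
```

```text
0 [array([248., 371.]), array([261., 381.]), array([332., 311.])]
10 [array([247., 354.]), array([261., 364.]), array([332., 294.])]
20 [array([247., 337.]), array([260., 347.]), array([332., 277.])]
30 [array([246., 320.]), array([260., 329.]), array([332., 260.])]
40 [array([246., 302.]), array([259., 312.]), array([332., 242.])]
```

```bash
python3 -m jog '[[0,0,0.6,0,0,0,40],[0,0,0.5,0,0,0,40],[0,0,0.5,0,0,0,40],[0,0,0,0,0,0,40],[0,0,0,0,0,0,0],[0,0,0,0,0,0,0],[0,0,0,0,0,0,0],[0,0,0,0,0,0,0]]' 10; python3 -m jog '[[0,0,0,0,0,0,0]]'
```

```text
clock: 5.6
eef_pos: [508.4, -75.9, 61.1]
eef_rot: [-3.14, 0.0, 1.711]
wrist_force: [-6.1, -1.3, 3.1]
finger_gap: 15.8
clock: 5.7
eef_pos: [508.4, -75.9, 61.1]
eef_rot: [-3.14, -0.0, 1.711]
wrist_force: [-7.6, -1.5, 4.6]
finger_gap: 15.7
```

```bash
python3 -m jog '[[0.45,0,-0.94,0,0,0,0],[0.57,0,-0.85,0,0,0,0],[0.69,0,-0.78,0,0,0,0],[0.78,0,-0.68,0,0,0,0]]'; python3 - <<'E'
from h import *
c=vision.camera("wrist");cv2.imwrite("pics/w7.png",c["color"])
c=vision.camera("scene")["color"]
a=cv2.resize(c[170:240,220:310],None,fx=7,fy=7,interpolation=cv2.INTER_CUBIC);cv2.imwrite("pics/s7.png",a)
E
```

```text
clock: 6.1
eef_pos: [504.9, -50.7, 93.9]
eef_rot: [-3.14, -0.0, 1.711]
wrist_force: [-5.6, -0.9, -3.5]
finger_gap: 15.7
```

View pics/w7.png

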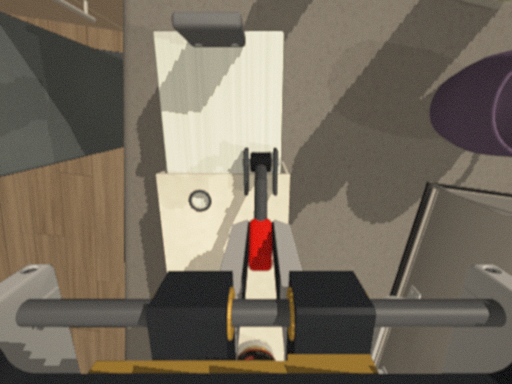

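View pics/s7.png

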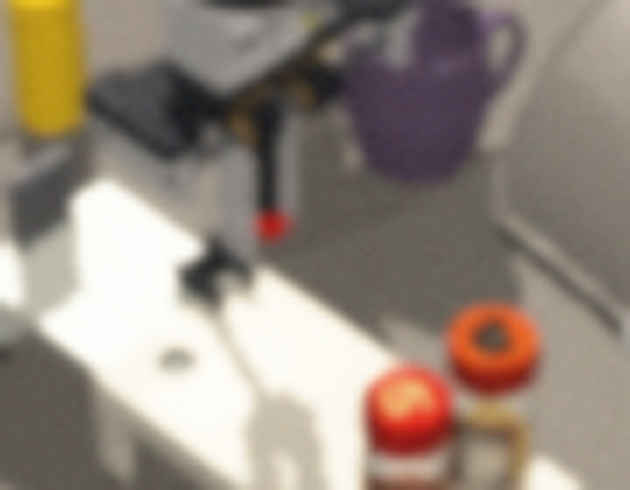

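The paddle is held between the fingers at (260,245) and is rising. I'll continue the arc.

```bash
python3 -m jog '[[0.88,0,-0.56,0,0,0,0],[0.94,0,-0.43,0,0,0,0],[0.99,0,-0.31,0,0,0,0],[1.02,0,-0.16,0,0,0,0],[0.3,0,0,0,0,0,0],[0,0,0,0,0,0,0]]'; python3 - <<'E'
from h import *
c=vision.camera("wrist");cv2.imwrite("pics/w8.png",c["color"])
c=vision.camera("scene")["color"]
a=cv2.resize(c[170:240,220:310],None,fx=7,fy=7,interpolation=cv2.INTER_CUBIC);cv2.imwrite("pics/s8.png",a)
E
```

```text
clock: 6.8
eef_pos: [499.3, -9.6, 108.9]
eef_rot: [-3.14, 0.0, 1.712]
wrist_force: [-9.1, -1.6, 5.4]
finger_gap: 15.8
```

View pics/w8.png

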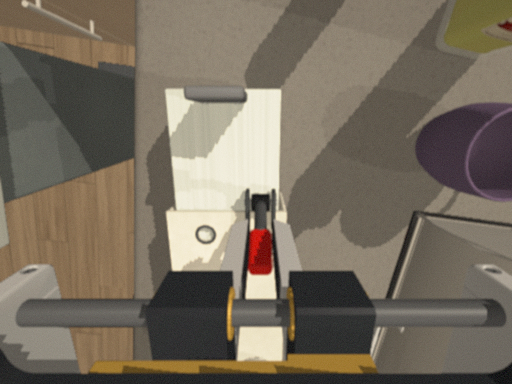

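View pics/s8.png

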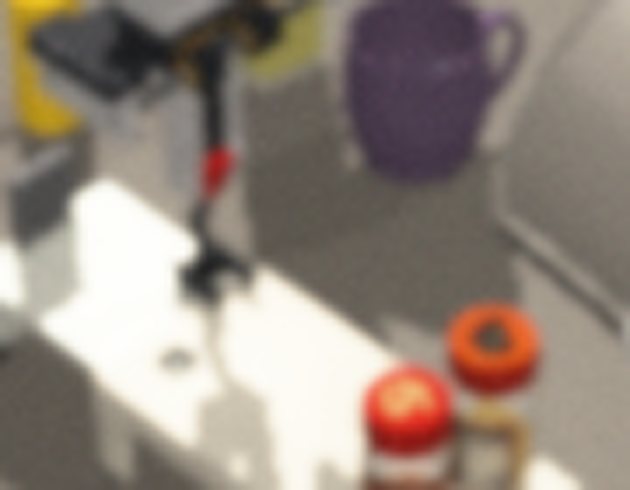

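```bash
python3 -m jog '[[0,0,0,0,0,0,35],[0,0,0,0,0,0,35],[0,0,0,0,0,0,35],[0,0,-2.5,0,0,0,35],[0,0,-4,0,0,0,75],[0,0,0,0,0,0,75]]'; python3 - <<'E'
from h import *
P=[484.5,-141.5,.139]
goto(s2w(P,(0,230,175))[0],P[2]+np.pi/2)
s=monitor.read_state();c=vision.camera("wrist");cv2.imwrite("pics/w9.png",c["color"]);T=wristT(s,c)
for L in (25,30,35,40): print(L,proj(c,T,s2w(P,[(0,193+L,69),(0,193+L,119),(0,203+L,119)])).round(1).tolist())
print(proj(c,T,s2w(P,[(-60,120,74),(60,120,74)])).round(1).tolist())
a=cv2.resize(c["color"][60:240,150:310],None,fx=3.3,fy=3.3,interpolation=cv2.INTER_CUBIC);cv2.imwrite("pics/w9.png",a)
E
```

```text
clock: 7.5
eef_pos: [502.2, -10.2, 177.9]
eef_rot: [3.134, 0.002, 1.711]
wrist_force: [1.2, 0.1, -0.3]
finger_gap: 45.4
at [502.2 -10.2 177.9] [3.134e+00 2.000e-03 1.711e+00] gap 45.4 F [ 1.2  0.1 -0.3] t 7.5
tool shift cm [10.25 -3.56  0.25] rotvec [0.008 0.002 0.001]
25 [[227.7, 107.6], [222.0, 106.6], [221.6, 95.7]]
30 [[227.5, 103.1], [221.8, 101.2], [221.4, 90.2]]
35 [[227.4, 98.5], [221.6, 95.7], [221.2, 84.6]]
40 [[227.2, 93.8], [221.4, 90.2], [221.0, 78.9]]
[[181.5, 190.4], [278.2, 190.2]]
```

View pics/w9.png

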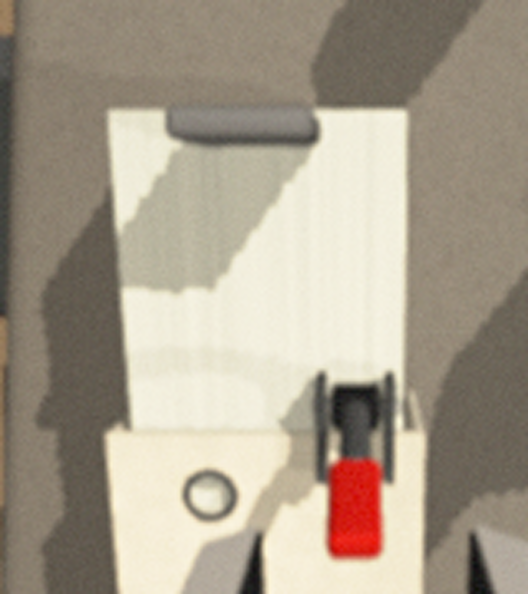

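```bash
python3 -m jog '[[3.5,-1.2,0,0,0,0,75],[3.5,-1.2,0,0,0,0,75],[2.9,-1.1,0,0,0,0,75],[0,0,0,0,0,0,75],[0,0,0,0,0,0,75]]'; python3 - <<'E'
from h import *
P=[484.5,-141.5,.139]
goto(s2w(P,(1,227,50))[0],P[2]+np.pi/2)
s=monitor.read_state();c=vision.camera("wrist");cv2.imwrite("pics/w10.png",c["color"]);T=wristT(s,c)
for L in (25,30,35): print(L,proj(c,T,s2w(P,[(0,193+L,69),(0,193+L,119),(0,203+L,119)])).round(1).tolist())
E
```

```text
clock: 8.05
eef_pos: [451.4, 83.2, 172.7]
eef_rot: [-3.141, 0.0, 1.712]
wrist_force: [0.5, -0.6, 0.4]
finger_gap: 70.7
at [451.4  83.2 172.7] [-3.141  0.     1.712] gap 70.7 F [ 0.5 -0.6  0.4] t 8.05
tool shift cm [-0.02  0.27 12.27] rotvec [-0.001  0.     0.002]
25 [[260.6, 191.7], [260.7, 205.0], [260.7, 196.0]]
30 [[260.6, 187.8], [260.7, 200.6], [260.7, 191.5]]
35 [[260.7, 183.9], [260.7, 196.0], [260.7, 186.9]]
```

View pics/w10.png

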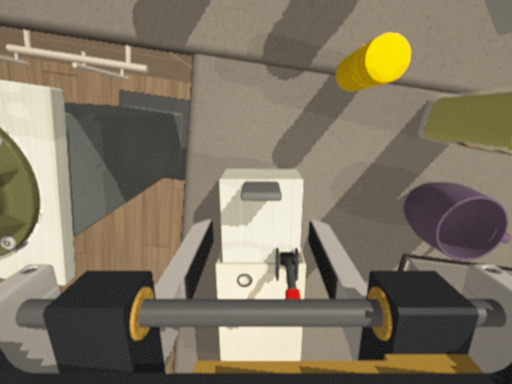

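```bash
python3 -m jog '[[0.1,0,4,0,0,0,75],[0,0,4,0,0,0,75],[0,0,2.5,0,0,0,75],[0,0,1.5,0,0,0,75],[0,0,0,0,0,0,75]]'; python3 - <<'E'
from h import *
c=vision.camera("wrist");cv2.imwrite("pics/w11.png",c["color"])
c=vision.camera("scene")["color"]
a=cv2.resize(c[150:230,190:280],None,fx=7,fy=7,interpolation=cv2.INTER_CUBIC);cv2.imwrite("pics/s11.png",a)
E
```

```text
clock: 8.6
eef_pos: [450.5, 83.0, 51.0]
eef_rot: [-3.138, -0.0, 1.709]
wrist_force: [-0.1, -1.0, -0.7]
finger_gap: 70.4
```

View pics/w11.png

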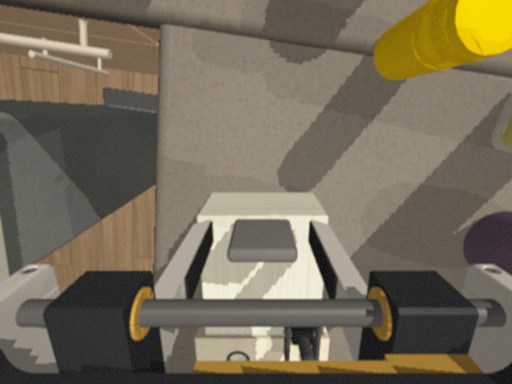

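View pics/s11.png

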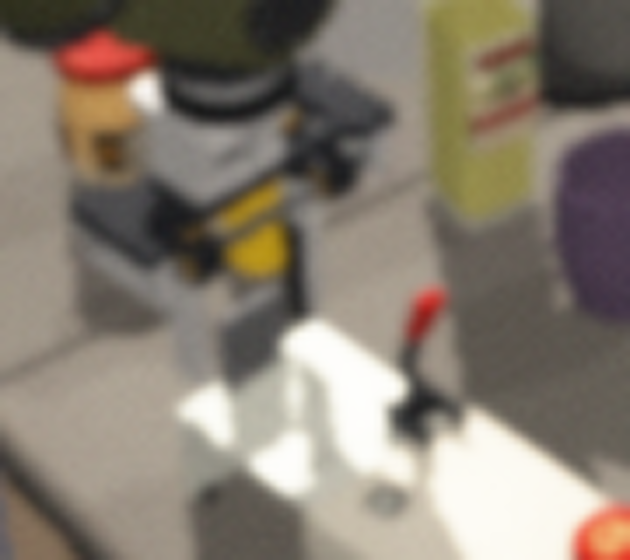

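```bash
python3 -m jog '[[0,0,0,0,0,0,30],[0,0,0,0,0,0,30],[0,0,0,0,0,0,30],[0,0,0,0,0,0,30]]' 20; python3 -m jog '[[0.5,0,0,0,0,0,30],[1,0,0,0,0,0,30],[1,0,0,0,0,0,30],[1,0,0,0,0,0,30],[1,0,0,0,0,0,30]]'; python3 - <<'E'
from h import *
P=[484.5,-141.5,.139]
s=monitor.read_state();c=vision.camera("wrist");cv2.imwrite("pics/w12.png",c["color"]);T=wristT(s,c)
print(s["eef_pos"])
print("shelf end now predicted",proj(c,T,s2w(P,[(-60,120,74),(60,120,74)])).round(1).tolist())
E
```

```text
clock: 9.1
eef_pos: [451.7, 84.0, 53.5]
eef_rot: [3.141, 0.0, 1.711]
wrist_force: [-0.2, 0.2, 1.3]
finger_gap: 44.5
clock: 9.6
eef_pos: [445.4, 128.9, 53.5]
eef_rot: [3.141, 0.001, 1.711]
wrist_force: [2.1, -5.7, 3.6]
finger_gap: 43.7
[445.4150725  128.89320701  53.51693405]
shelf end now predicted [[197.0, 374.1], [323.3, 374.0]]
```

View pics/w12.png

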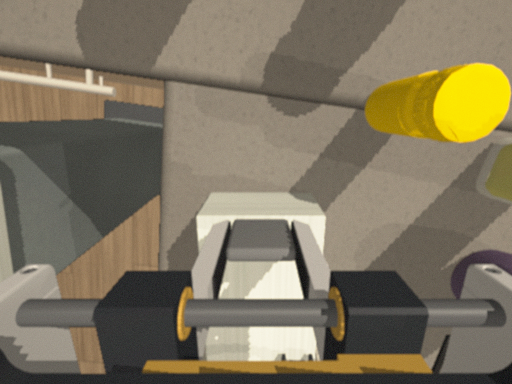

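```bash
python3 -m jog '[[1,0,0,0,0,0,30],[1,0,0,0,0,0,30],[0.6,0,0,0,0,0,30],[0,0,0,0,0,0,30]]'; for i in 1 2; do python3 -m jog '[[0.25,0,0,0,0,0,30],[0.25,0,0,0,0,0,30]]'; done;  python3 - <<'E'
from h import *
c=vision.camera("scene")["color"]
a=cv2.resize(c[150:250,180:290],None,fx=6,fy=6,interpolation=cv2.INTER_CUBIC);cv2.imwrite("pics/s13.png",a)
E
```

```text
clock: 10.05
eef_pos: [441.8, 155.2, 53.5]
eef_rot: [3.141, -0.001, 1.711]
wrist_force: [0.4, 3.2, 5.2]
finger_gap: 44.0
clock: 10.25
eef_pos: [441.2, 159.2, 53.5]
eef_rot: [3.141, -0.0, 1.711]
wrist_force: [2.3, -3.1, 6.0]
finger_gap: 43.9
clock: 10.45
eef_pos: [440.5, 164.2, 53.5]
eef_rot: [3.141, -0.0, 1.711]
wrist_force: [1.5, -2.2, 6.2]
finger_gap: 43.9
```

View pics/s13.png

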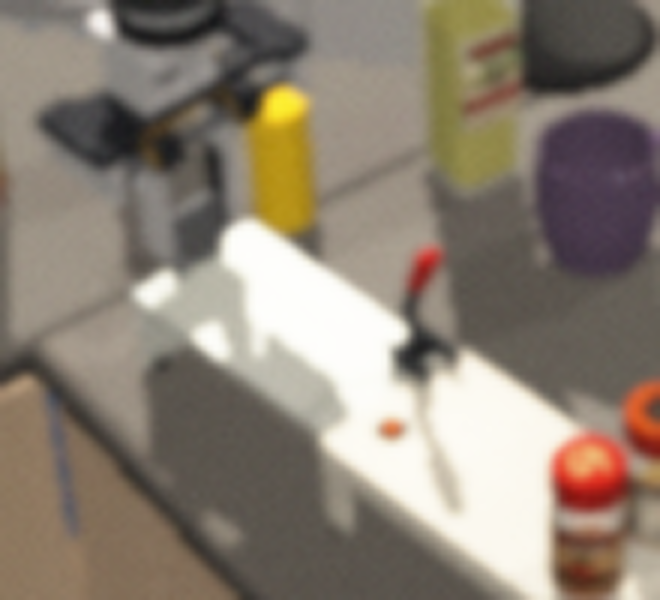

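Orange now shows in the hole at (390,428). I'll pull gently to see whether the button holds.

```bash
for i in 1 2; do python3 -m jog '[[0.15,0,0,0,0,0,30],[0,0,0,0,0,0,30]]'; done;  python3 - <<'E'
from h import *
c=vision.camera("scene")["color"]
a=cv2.resize(c[205:235,230:260],None,fx=16,fy=16,interpolation=cv2.INTER_CUBIC);cv2.imwrite("pics/s14.png",a)
E
```

```text
clock: 10.7
eef_pos: [440.4, 165.0, 53.5]
eef_rot: [3.141, 0.001, 1.711]
wrist_force: [2.5, -8.1, 6.7]
finger_gap: 43.5
clock: 10.9
eef_pos: [440.2, 165.5, 53.4]
eef_rot: [3.141, 0.003, 1.711]
wrist_force: [3.8, -16.7, 7.4]
finger_gap: 43.9
```

View pics/s14.png

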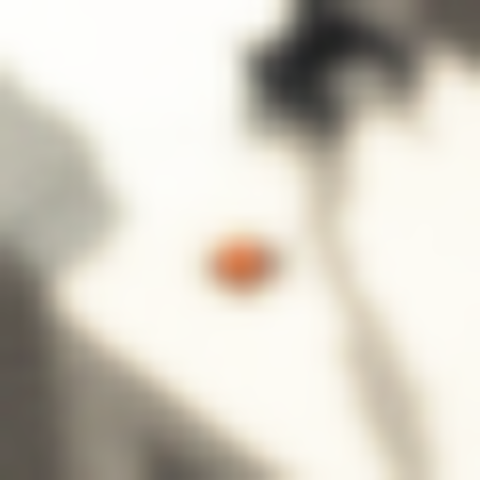

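Pull stopped at 17 N. I'll push back gently to test the button the other way.

```bash
python3 -m jog '[[-0.25,0,0,0,0,0,30],[0,0,0,0,0,0,30]]';  python3 -m jog '[[-0.2,0,0,0,0,0,30],[0,0,0,0,0,0,30]]'; python3 -m jog '[[-0.1,0,0,0,0,0,30],[0,0,0,0,0,0,30]]'
```

```text
clock: 11.15
eef_pos: [440.5, 164.4, 53.5]
eef_rot: [3.141, -0.0, 1.71]
wrist_force: [2.0, -3.2, 5.0]
finger_gap: 43.9
clock: 11.35
eef_pos: [440.7, 162.8, 53.5]
eef_rot: [3.141, -0.001, 1.711]
wrist_force: [1.2, 1.5, 4.3]
finger_gap: 43.8
clock: 11.55
eef_pos: [440.8, 162.3, 53.5]
eef_rot: [3.141, -0.001, 1.711]
wrist_force: [2.1, 5.1, 5.4]
finger_gap: 43.8
```

```bash
python3 -m jog '[[-0.15,0,0,0,0,0,30],[0,0,0,0,0,0,30]]'; python3 -m jog '[[0.25,0,0,0,0,0,30],[0,0,0,0,0,0,30]]'
```

```text
clock: 11.75
eef_pos: [440.9, 161.8, 53.5]
eef_rot: [3.14, -0.003, 1.711]
wrist_force: [0.6, 12.4, 3.5]
finger_gap: 44.0
clock: 11.95
eef_pos: [440.6, 163.2, 53.5]
eef_rot: [3.141, -0.001, 1.711]
wrist_force: [0.9, 3.0, 4.8]
finger_gap: 43.8
```

The button holds both ways, 17 N out and 12 N back. Releasing the tab, rising, and going back over the lever.

```bash
python3 -m jog '[[0,0,0,0,0,0,75],[0,0,0,0,0,0,75],[0,0,0,0,0,0,75],[0,0,-3,0,0,0,75],[0,0,-5,0,0,0,75],[0,0,-5,0,0,0,40],[-3,0.5,0,0,0,0,40],[-4,1,0,0,0,0,40]]'; python3 - <<'E'
from h import *
goto([499.3,-9.6,180],1.711)
s=monitor.read_state();c=vision.camera("wrist");cv2.imwrite("pics/w15.png",c["color"])
E
```

```text
clock: 12.75
eef_pos: [465.2, 95.6, 184.5]
eef_rot: [3.139, -0.0, 1.713]
wrist_force: [1.4, 1.0, -0.9]
finger_gap: 50.1
at [465.2  95.6 184.5] [ 3.139 -0.     1.713] gap 50.1 F [ 1.4  1.  -0.9] t 12.75
tool shift cm [-10.89   1.88   0.46] rotvec [ 0.003 -0.     0.002]
```

View pics/w15.png

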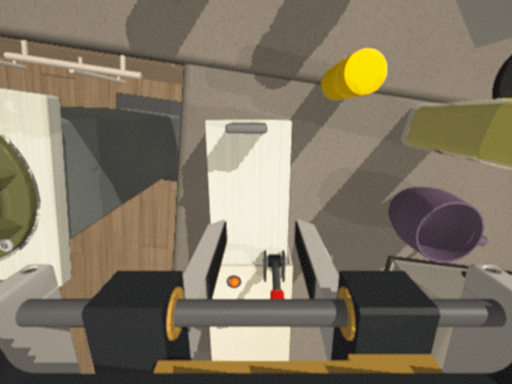

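```bash
python3 -m jog '[[-3.5,0.6,0,0,0,0,40],[-3.5,0.6,0,0,0,0,40],[-3.5,0.5,0,0,0,0,40],[0,0,0,0,0,0,40],[0,0,0,0,0,0,40]]'; python3 - <<'E'
from h import *
goto([498.5,-9.6,110],1.711)
s=monitor.read_state();c=vision.camera("wrist");cv2.imwrite("pics/w16.png",c["color"])
E
```

```text
clock: 13.3
eef_pos: [496.2, -6.5, 182.7]
eef_rot: [-3.141, -0.0, 1.709]
wrist_force: [0.4, 1.2, -0.4]
finger_gap: 37.3
at [496.2  -6.5 182.7] [-3.141 -0.     1.709] gap 37.3 F [ 0.4  1.2 -0.4] t 13.3
tool shift cm [-0.35  0.19  7.27] rotvec [-0.001 -0.    -0.002]
```

View pics/w16.png

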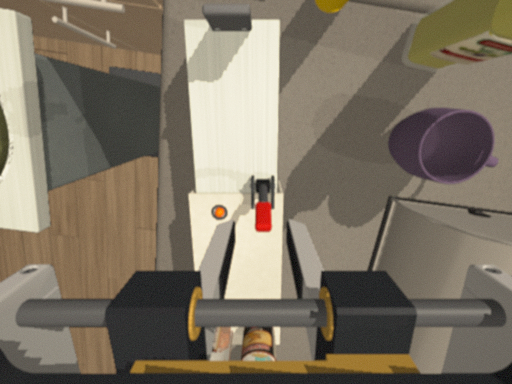

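```bash
python3 -m jog '[[-0.35,0.2,2.5,0,0,0,40],[0,0,2.8,0,0,0,40],[0,0,2,0,0,0,40],[0,0,0,0,0,0,40],[0,0,0,0,0,0,0],[0,0,0,0,0,0,0],[0,0,0,0,0,0,0],[0,0,0,0,0,0,0]]' 12; python3 - <<'E'
from h import *
goto([498.5,-9.6,110],1.711)
s=monitor.read_state();c=vision.camera("wrist");cv2.imwrite("pics/w17.png",c["color"])
E
```

```text
clock: 14.15
eef_pos: [499.1, -9.3, 111.2]
eef_rot: [3.141, 0.0, 1.711]
wrist_force: [-3.8, 0.5, 6.1]
finger_gap: 15.9
at [499.1  -9.3 111.2] [3.141 0.    1.711] gap 15.9 F [-3.8  0.5  6.1] t 14.15
tool shift cm [-0.02 -0.06  0.12] rotvec [ 0.001  0.    -0.   ]
```

View pics/w17.png

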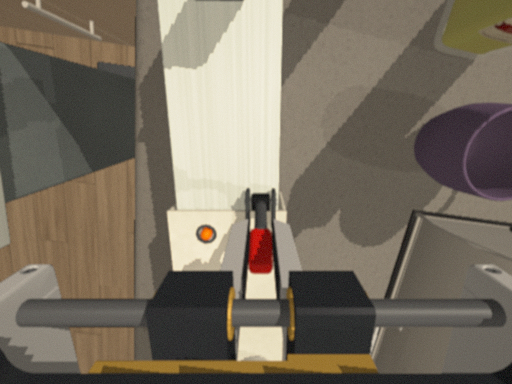

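```bash
python3 -m jog '[[-1.02,0,0.16,0,0,0,0],[-0.99,0,0.31,0,0,0,0],[-0.94,0,0.43,0,0,0,0],[-0.88,0,0.56,0,0,0,0]]'; python3 -m jog '[[-0.78,0,0.68,0,0,0,0],[-0.69,0,0.78,0,0,0,0],[-0.57,0,0.85,0,0,0,0],[-0.45,0,0.94,0,0,0,0],[0,0,0,0,0,0,0]]'
```

```text
clock: 14.6
eef_pos: [504.4, -48.2, 95.3]
eef_rot: [3.141, 0.0, 1.71]
wrist_force: [-2.3, 2.0, 1.6]
finger_gap: 16.1
clock: 15.1
eef_pos: [507.8, -72.5, 61.9]
eef_rot: [-3.141, 0.0, 1.71]
wrist_force: [-0.7, -2.2, -2.2]
finger_gap: 16.1
```

```bash
python3 -m jog '[[-0.15,0,0.3,0,0,0,0],[0,0,0.2,0,0,0,0],[0,0,0,0,0,0,0]]';python3 -m jog '[[0,0,0.2,0,0,0,0],[0,0,0,0,0,0,0]]'; python3 - <<'E'
from h import *
c=vision.camera("scene")["color"]
a=cv2.resize(c[180:240,230:300],None,fx=9,fy=9,interpolation=cv2.INTER_CUBIC);cv2.imwrite("pics/s18.png",a)
E
```

```text
clock: 15.4
eef_pos: [508.1, -73.7, 58.2]
eef_rot: [3.141, 0.001, 1.711]
wrist_force: [-4.5, -1.5, 9.6]
finger_gap: 16.0
clock: 15.6
eef_pos: [508.2, -73.9, 56.3]
eef_rot: [3.141, 0.001, 1.711]
wrist_force: [-4.9, -2.8, 11.3]
finger_gap: 16.1
```

View pics/s18.png

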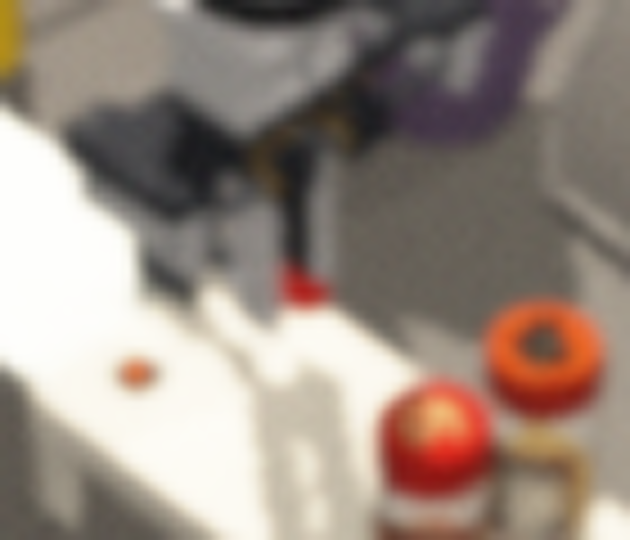

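```bash
python3 -m jog '[[0,0,0,0,0,0,40],[0,0,0,0,0,0,40],[0,0,0,0,0,0,40],[-0.3,0,-3,0,0,0,40],[0,0,-2.5,0,0,0,10],[0,0,0,0,0,0,0],[0,0,0,0,0,0,0],[0,0,0,0,0,0,0]]'; python3 - <<'E'
from h import *
c=vision.camera("scene")["color"]
a=cv2.resize(c[180:240,230:300],None,fx=9,fy=9,interpolation=cv2.INTER_CUBIC);cv2.imwrite("pics/s19.png",a)
E
python3 -m jog '[[0,0,1.5,0,0,0,0],[0,0,0.8,0,0,0,0],[0,0,0,0,0,0,0]]'
```

```text
clock: 16.45
eef_pos: [507.8, -76.2, 109.9]
eef_rot: [-3.14, -0.001, 1.711]
wrist_force: [-0.6, 0.3, -0.1]
finger_gap: 9.2
clock: 16.8
eef_pos: [507.5, -76.1, 86.4]
eef_rot: [-3.139, -0.001, 1.711]
wrist_force: [0.4, -0.5, -0.2]
finger_gap: 0.4
```

View pics/s19.png

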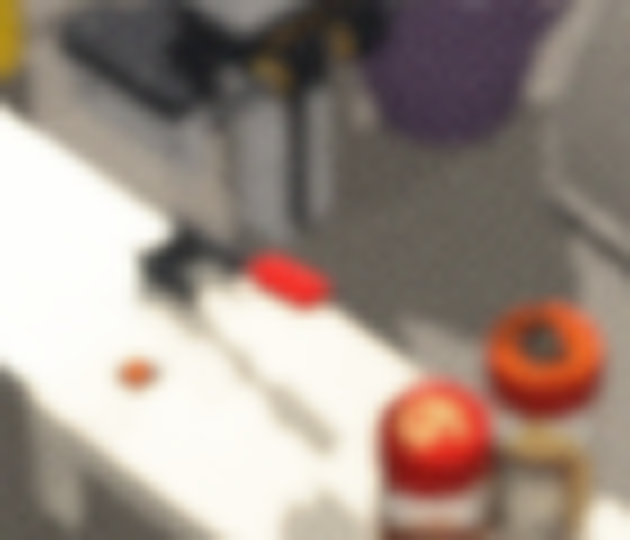

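```bash
for i in 1 2 3; do python3 -m jog '[[0,0,0.25,0,0,0,0],[0,0,0,0,0,0,0]]'; done
```

```text
clock: 17.0
eef_pos: [508.4, -76.3, 85.5]
eef_rot: [-3.142, -0.0, 1.711]
wrist_force: [-0.1, -0.4, 0.7]
finger_gap: 1.0
clock: 17.2
eef_pos: [508.3, -76.3, 83.0]
eef_rot: [-3.142, -0.0, 1.711]
wrist_force: [0.1, 0.3, -0.2]
finger_gap: 0.4
clock: 17.4
eef_pos: [509.1, -76.4, 81.5]
eef_rot: [3.14, 0.001, 1.711]
wrist_force: [-0.6, 0.7, 9.3]
finger_gap: 0.4
```

```bash
python3 -m jog '[[0,0,0.1,0,0,0,0],[0,0,0,0,0,0,0]]'; python3 -m jog '[[0,0,-3,0,0,0,0],[0,0,-5,0,0,0,0],[0,0,-5,0,0,0,0],[0,0,-2,0,0,0,0],[0,-5,0,0,0,0,0],[0,-5,0,0,0,0,0],[0,-5,0,0,0,0,0],[0,0,0,0,0,0,0]]'; python3 -m jog '[[0,0,0,0,0,0,0],[0,0,0,0,0,0,0]]'; python3 - <<'E'
from h import *
c=vision.camera("scene")["color"]
cv2.imwrite("pics/s20.png",cv2.resize(c[140:310,160:360],None,fx=3.5,fy=3.5,interpolation=cv2.INTER_CUBIC))
c=vision.camera("top")["color"]
cv2.imwrite("pics/t20.png",cv2.resize(c[130:240,140:390],None,fx=3.2,fy=3.2,interpolation=cv2.INTER_CUBIC))
c=vision.camera("wrist")["color"];cv2.imwrite("pics/w20.png",c)
E
```

```text
clock: 17.6
eef_pos: [509.3, -76.5, 81.1]
eef_rot: [3.139, 0.001, 1.711]
wrist_force: [-3.3, -0.1, 14.3]
finger_gap: 0.2
clock: 18.4
eef_pos: [356.4, -97.4, 230.1]
eef_rot: [3.14, 0.001, 1.709]
wrist_force: [1.2, 0.1, 0.0]
finger_gap: 0.4
clock: 18.6
eef_pos: [360.6, -97.3, 229.6]
eef_rot: [3.141, 0.0, 1.711]
wrist_force: [0.0, -0.2, 0.3]
finger_gap: 0.6
```

View pics/s20.png

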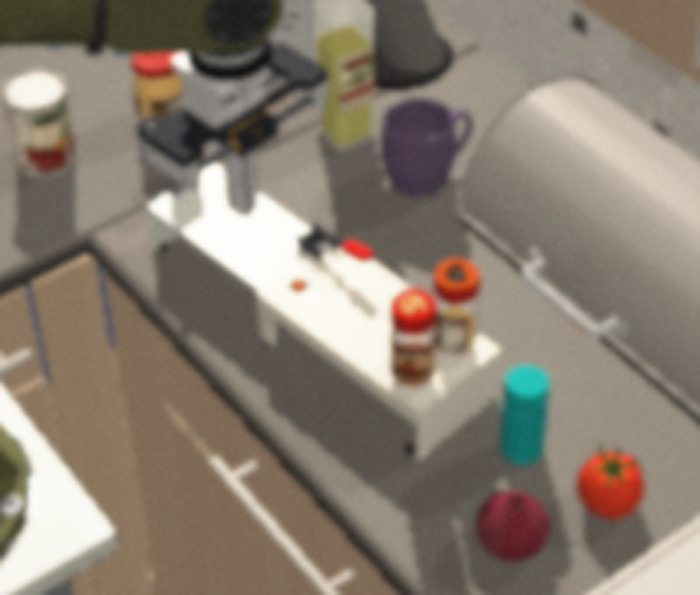

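View pics/t20.png

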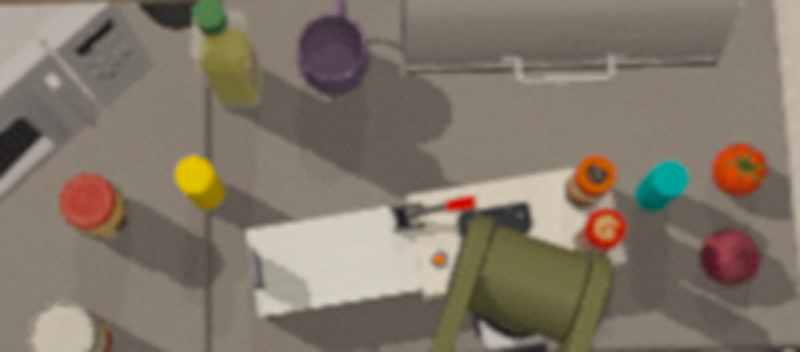

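View pics/w20.png

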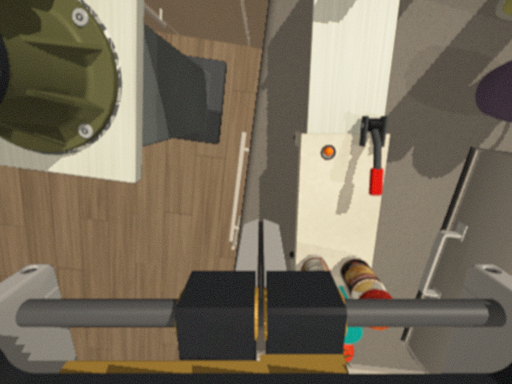

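Lever down, leaf out, orange button up at (328,152) in the wrist view, jars upright, and bystanders in place. Handing in.

```bash
python3 -c "
from cell import order
print(order.sign_off())"
```

```text
the job is handed in; nothing more can be done
None
```

The shelf is longer and locked, and I handed the job in at about 19 s on the robot's clock. I gripped the red paddle and swung the lever fully up, then pulled the leaf out by the grey tab until the orange button came through its hole. After that I swung the lever back down and pressed it from above.

**Last checks:**
- **Button:** orange shows in the hole in all three cameras. The leaf held against 17 N outward and 12 N back. I judged the button's height only by eye.
- **Lever:** it is back in its starting position in the pictures and took a 14 N press without moving.
- **Surroundings:** both jars stand upright on the shelf and the other objects and look-alikes appear unmoved. The robot was clear of everything at hand-in.

**What disagreed:**
- **Finger tips:** they sit about 30 mm short of the reported TCP, so my first grasp closed on air above the paddle without touching it. I lowered all later grasps by that amount.
- **Leaf start:** the leaf was already about 30 mm out before I pulled it.

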